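Set the cycle-count preset and load it

ROBOT

A 7-joint arm with a two-finger parallel gripper is mounted at the origin on a cart in front of the work surface, level with it; the furniture and walls round the work are solid. World frame = base frame: x ahead of the robot, y to its left, z up, the work surface at z = 0. Lengths are in m, angles in rad, forces in N, time in s.
With the tool pointing down it reaches from about 0.4 to 0.85 m from the base axis. Payload 4.5 kg.
Tool frame: the origin (TCP) lies on the centre line of the jaws, within the pads' length; the fingertips stand 17 mm ahead of it and the grasp point (between the pads) lies 2 mm behind it; z points along the fingers, x is the direction in which the jaws open and shut, and the axes are right-handed (so a half turn about z gives the same grasp; the last joint's range is limited). The gripper opens to 85 mm and grips with 20 to 120 N. Pads are 22 mm wide; open, the fingers measure 114 mm over their backs; the gripper's body (76 mm by 85 mm) begins 54 mm behind the grasp point. The pads swing forward as they close: fully open they stand 13 mm farther back than shut.
Start: joints at [-1.311, 0.689, -0.195, 1.565, 0.157, 0.902, -0.215], TCP at [0.14, 0.609, 0.248] pointing down, gripper open.
Joint ranges: [-3.01, 3.01], [-0.46, 2.08], [-1.47, 1.51], [0.13, 2.56], [-1, 4.14], [0.04, 2.09], [-2.66, 2.66]. Speed limits (rad/s): [2.57, 2.57, 3.14, 3.14, 3.14, 3.14, 3.14].

INTERFACE

Orientations are given as a unit quaternion [x, y, z, w].
In Python, from station import robot, optics gives the robot as it stands.
- The arm moves only by the tool servo_tool, never from a script. Its argument "commands" is one flat list of numbers, 5 for each row, row after row: the shift along the world's x, y, z in m, then the turn about the world's z in rad, then the closure in counts, from 0 (fully open) to 255 (shut). A call has 1 to 5 rows; each row is the pose to reach, as a shift and turn from the pose measured when the call began; what a row does not reach only later rows make up. A row lasts 1/8 s, in which the tool goes at most 62.5 mm and 10.7 degrees, less where a joint would pass 70% of its speed; a pose out of reach is approached as far as the arm can. A call with a gripper value outside its range is refused whole. The fingers move at their own pace and stop on an object; the grip force is fixed at half the most. Time passes only in rows, so rows that repeat a pose let the fingers close. It gives the time, the measured TCP pose, the force and the opening at its end, in the units of the state.
- robot.get_obs(): the state, without advancing time (a new reading comes with each control period).
- optics.snapshot(name): name is "side" or "top" or "wrist"; returns the picture (480x640x3 uint8, blue, green, red); there is no depth.
- optics.calibration(name): a dict with "K" (3x3 intrinsics, pixels), "rvec" (rotation vector, rad) and "tvec" (3), from world to camera coordinates, as OpenCV has them; the wrist camera has in their place "mount" (4x4, takes a point from camera to tool coordinates, whose origin is the TCP and whose axes are the tool frame's). Camera axes: x right, y down, z forward; pixel columns grow to the right and rows downward; lengths in m; the calibration is good to about 2 mm. The wrist camera is an equidistant fisheye: a pixel r from the principal point sees the ray r / f radians off the axis. A picture is of the moment at which its call begins: read the wrist's pose just before it. calibration takes no time and is no camera call.
- robot.sign_off(): hands the job in, once; it reports no verdict.
The state is a dict: "time": time; "joints": joint angles; "qd": joint speeds; "effort": joint torques, N m; "tool_pos": TCP position; "eef_rot": TCP orientation; "ft_force": force on the tool from outside, world axes, zero at the start; "moment": the same for the moment, N m; "width": finger opening in m.
Only numpy, scipy, OpenCV 4.12 (cv2) and the standard library are available. Lean on these libraries where they do the work, as an engineer would, in place of code of your own. Each camera call takes 0.05 s, during which the arm holds its last target.

TASK

On the grey preset box, turn the two thumbwheels with a fingertip pressed on the rim until the left wheel shows 7 and the right wheel shows 2 (the number of white dots on top of the wheel, between its two white index marks), each wheel resting in its click. Only then press the round load key beside them fully down and let it come back up. Be gentle: never bear on a wheel with more than 20 newtons, and do not shift the beaker, tape roll, timer or pen.

Things in the scene. Friction and masses are not known exactly. Their poses are not given: they have to be found in the camera images.
- bank: grey preset box, 100 (x) by 176 (y) by 50 mm high, fixed to the bench. Origin at the centre of its underside; x points to its back (away from the robot), y to its left, z up. Two black thumbwheels on edge (radius 32, 18 mm wide, smooth hard rim, axles along y at height 36 mm) rise 18 mm above its top at y = +52 and +2 mm; the load key is at y = -52; else nothing rises over 5 mm
- left_crown (a point): nominal highest point of the left wheel's rim, 68 mm above the bench, above its axle; the rim itself stands up to 2.5 mm higher or lower (unknown, each wheel its own), so feel for it; the axle is sprung and gives 1 mm per 8 N of pressure (4 mm at most); the point is fixed to the box. 0 to 9 white dots (3 by 3 pattern) mark the digits round the rim
- right_crown (a point): the same point of the right wheel, with its own unknown height error of up to 2.5 mm
- load_key_top (a point): centre of the load key's top; a round grey button 26 mm across, its top 72 mm above the bench, in a black collar 42 mm across that ends 10 mm lower; pressed straight down against a spring; the point moves with it
- left_wheel (a joint): left thumbwheel; rad = 0.6283 x (digit on top - 4), digits 0 to 9, stops at both ends; grows when the rim's top is pushed away from the robot (box +x). One digit is 20.1 mm of rim. A spring pawl holds it at whole digits: leaving one takes about 4 N along the rim (by friction, some 6 to 12 N of pressure); past half-way it snaps on to the next. Starts at 3 to 5
- right_wheel (a joint): right thumbwheel; value, sense and clicks as the left wheel's: rad = 0.6283 x (digit on top - 4), grows when the rim's top is pushed away from the robot. Starts at 4 to 6
- load_key (a joint): load key travel (m): 0 up, 0.006 fully down (about 5 N); it springs back
- beaker: clear beaker 64 mm across, 76 mm high, loose, to the right of the box; origin under its centre
- tape_roll: roll of tape 69 mm across, 19 mm high, lying loose behind the box; origin under its centre
- bench_timer: white square timer 75 mm, 17 mm high, loose, left of the box; origin under its centre
- pen: marker pen 134 mm long, 14 mm thick, loose, further left; origin under its centre

How it is judged:
By the outcome, as a careful person would: the job done as asked, in the order asked, and still so for the second after the job is handed in, with the robot touching nothing.
It also fails if it takes over 72 s, if anything falls off the work surface, if the arm or the gripper's body presses on something with over 40 N, if the wrist force passes 120 N, or if a joint passes its speed limit or range.

## Working session

There is one attempt and no reset: what is moved stays moved. The work goes in short steps, Python scripts to look and compute and a tool call to move; the robot and the scene stay as the last step left them, time stands still between calls to the robot, and variables do not carry over. Pictures are saved under pics/ and viewed, and the job is handed in when it is done.

Besides the shell and the picture viewer there is one more tool, called after "Emit:" in YAML: its name, and indented under it one key for each argument. servo_tool: Moves the arm, as the interface text tells. Its arguments: {"type":"object","properties":{"commands":{"type":"array","items":{"type":"number"}}},"required":["commands"]}

```bash
mkdir -p pics; ls; python3 - <<'E'
from station import robot, optics
import cv2
o=robot.get_obs(); print({k:(o[k]) for k in ['time','tool_pos','eef_rot','ft_force','width']})
for n in ['side','top','wrist']:
    cv2.imwrite(f'pics/{n}0.png',optics.snapshot(n)); print(n,optics.calibration(n))
E
```

```text
pics
{'time': 0.0, 'tool_pos': array([0.13983361, 0.60850658, 0.24746658]), 'eef_rot': array([ 7.82238474e-01,  6.22978390e-01, -6.96094969e-04,  6.41098006e-04]), 'ft_force': array([-0.60950103,  0.41628295, -0.10573415]), 'width': 0.08528884083299139}
side {'K': array([[534.71609355,   0.        , 319.11234363],
       [  0.        , 534.71609355, 230.08269443],
       [  0.        ,   0.        ,   1.        ]]), 'rvec': array([ 2.07834011, -0.60445766,  0.29378834]), 'tvec': array([-0.55816243,  0.1336608 ,  0.91378659])}
top {'K': array([[472.43741188,   0.        , 327.12106468],
       [  0.        , 472.43741188, 238.05290078],
       [  0.        ,   0.        ,   1.        ]]), 'rvec': array([ 2.1728132 , -2.18204349,  0.07429696]), 'tvec': array([-0.19821078,  0.52537485,  0.98397751])}
wrist {'K': array([[371.64829954,   0.        , 314.53734478],
       [  0.        , 371.64829954, 240.04722519],
       [  0.        ,   0.        ,   1.        ]]), 'mount': array([[ 9.99999575e-01, -9.14793336e-04,  1.14686436e-04,
        -2.25554207e-03],
       [ 8.29468478e-04,  9.46999877e-01,  3.21232853e-01,
        -8.35289923e-02],
       [-4.02469714e-04, -3.21232621e-01,  9.47000233e-01,
        -1.25993562e-01],
       [ 0.00000000e+00,  0.00000000e+00,  0.00000000e+00,
         1.00000000e+00]])}
```

View pics/side0.png

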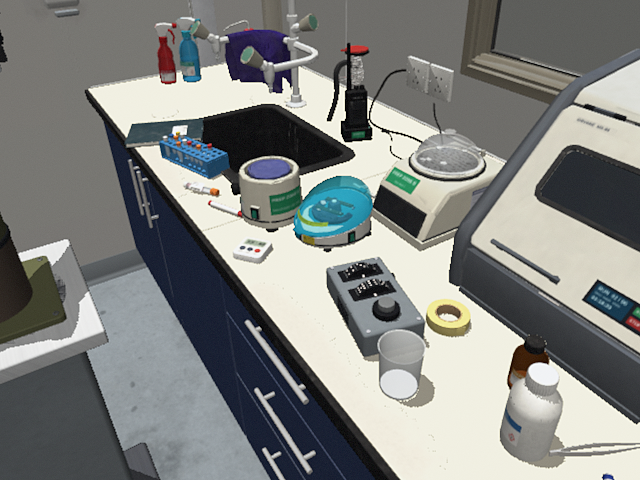

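View pics/top0.png

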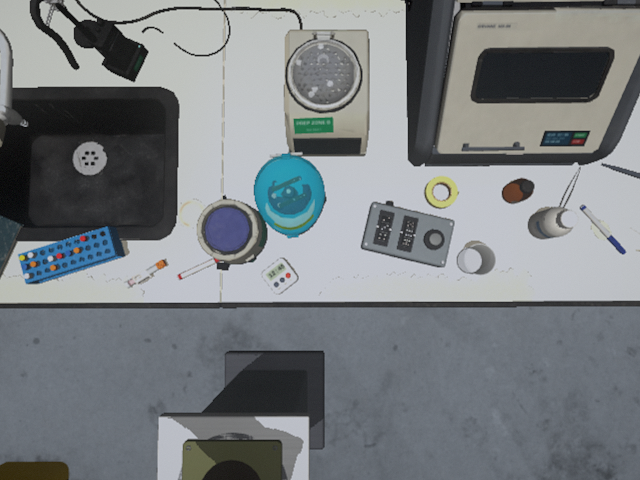

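View pics/wrist0.png

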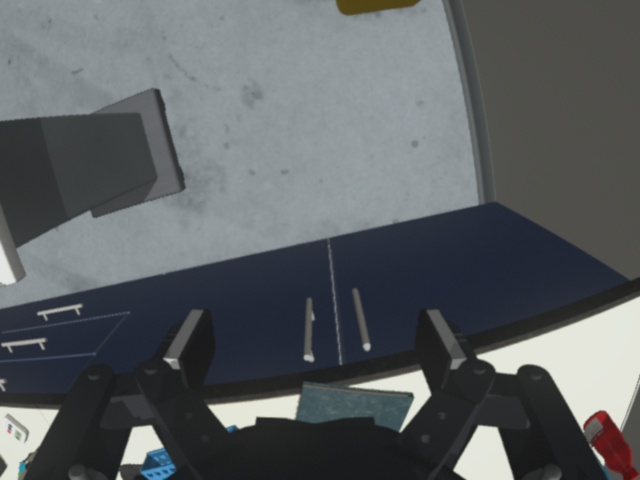

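```bash
cat > h.py <<'E'
import numpy as np, cv2
from station import robot, optics
from scipy.spatial.transform import Rotation as R
def ray(n,uv,obs=None):
    c=optics.calibration(n);K=c['K']
    x=(uv[0]-K[0,2])/K[0,0];y=(uv[1]-K[1,2])/K[1,1]
    if n!='wrist':
        Rm=cv2.Rodrigues(c['rvec'])[0]
        return -Rm.T@c['tvec'], Rm.T@np.array([x,y,1.])
    th=np.hypot(x,y);d=np.array([np.sin(th)*x/th,np.sin(th)*y/th,np.cos(th)])
    Rt=R.from_quat(obs['eef_rot']).as_matrix();M=c['mount']
    return obs['tool_pos']+Rt@M[:3,3], Rt@(M[:3,:3]@d)
def onz(n,uv,z,obs=None):
    o,d=ray(n,uv,obs);return o+d*(z-o[2])/d[2]
def proj(n,p,obs=None):
    c=optics.calibration(n);K=c['K'];p=np.asarray(p,float)
    if n!='wrist':
        Rm=cv2.Rodrigues(c['rvec'])[0];q=Rm@p+c['tvec'];return K[0,0]*q[0]/q[2]+K[0,2],K[1,1]*q[1]/q[2]+K[1,2]
    Rt=R.from_quat(obs['eef_rot']).as_matrix();M=c['mount']
    q=M[:3,:3].T@(Rt.T@(p-obs['tool_pos'])-M[:3,3]);th=np.arctan2(np.hypot(q[0],q[1]),q[2]);r=np.hypot(q[0],q[1])
    return K[0,0]*th*q[0]/r+K[0,2],K[1,1]*th*q[1]/r+K[1,2]
E
python3 - <<'E'
from h import *
im=cv2.imread('pics/top0.png')
a=cv2.resize(im[185:285,350:510],None,fx=5,fy=5,interpolation=cv2.INTER_CUBIC);cv2.imwrite('pics/topc.png',a)
im=cv2.imread('pics/side0.png')
a=cv2.resize(im[250:410,310:480],None,fx=3.7,fy=3.7,interpolation=cv2.INTER_CUBIC);cv2.imwrite('pics/sidec.png',a)
for u in [(407,235),(440,191),(477,258),(280,275),(195,268)]: print(onz('top',u,0.03))
E
```

```text
[ 0.52936384 -0.36823871  0.03      ]
[ 0.62233027 -0.4394384   0.03      ]
[ 0.48048613 -0.51337569  0.03      ]
[ 0.44668499 -0.10171294  0.03      ]
[0.46200726 0.07673282 0.03      ]
```

View pics/topc.png

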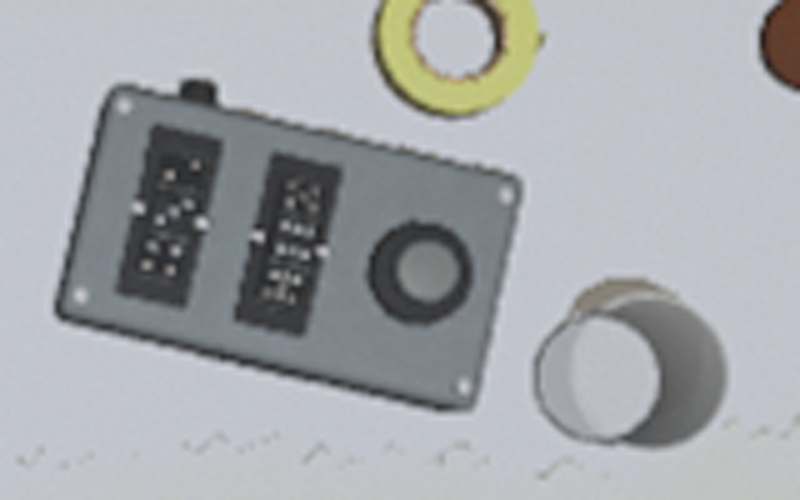

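View pics/sidec.png

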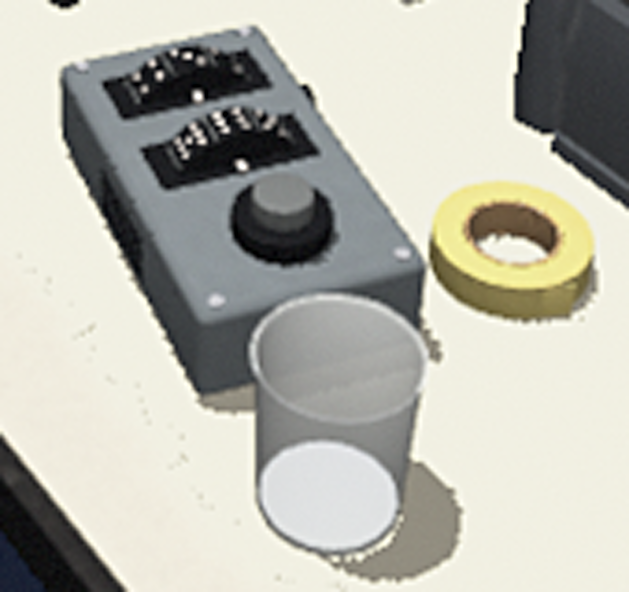

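```bash
python3 - <<'E'
from h import *
s=np.array([(124,106),(507,195),(463,386),(80,296)])/5+[350-.4,185-.4]
P=np.array([onz('top',u,0.05) for u in s]);print(P, P.mean(0))
yv=(P[0]+P[3]-P[1]-P[2]);xv=P[0]+P[1]-P[2]-P[3]
print(np.linalg.norm(yv)/2,np.linalg.norm(xv)/2,np.arctan2(-yv[0],yv[1]),np.arctan2(xv[1],xv[0]))
S=np.array([(83,66),(248,32),(402,252),(216,300)])/3.7+[310-.4,250-.4]
Q=np.array([onz('side',u,0.05) for u in S]);print(Q,Q.mean(0))
yv=(Q[0]+Q[1]-Q[2]-Q[3]);print(np.arctan2(-yv[0],yv[1]),np.linalg.norm(yv)/2)
E
```

```text
[[ 0.58860286 -0.29874873  0.05      ]
 [ 0.55082475 -0.4558745   0.05      ]
 [ 0.47233211 -0.4360162   0.05      ]
 [ 0.50994277 -0.27976304  0.05      ]] [ 0.53042562 -0.36760062  0.05      ]
0.16115972150571334 0.080941084908679 -0.23608145156462748 -0.24231670580591497
[[ 0.51084624 -0.27930139  0.05      ]
 [ 0.58918233 -0.29982029  0.05      ]
 [ 0.55087276 -0.45385618  0.05      ]
 [ 0.47226517 -0.43523587  0.05      ]] [ 0.53079163 -0.36705343  0.05      ]
-0.24315008760318688 0.15968233911155463
```

Emit:
servo_tool:
  commands: [0.05,-0.03,0.01,0,255,0.1,-0.06,0.02,0,255,0.15,-0.09,0.03,0,255,0.2,-0.12,0.04,0,255,0.25,-0.15,0.05,0,255]

```text
time: 0.78
tool_pos: [0.3912, 0.4574, 0.2978]
eef_rot: [0.782, 0.623, -0.001, 0.0]
ft_force: [0.3, 1.3, -0.3]
width: 0.0002
```

Emit:
servo_tool:
  commands: [0.04,-0.05,0,0,255,0.07,-0.1,0,0,255,0.1,-0.15,0,0,255,0.13,-0.2,0,0,255,0.16,-0.25,0,0,255]

```text
time: 1.4
tool_pos: [0.5519, 0.2056, 0.2976]
eef_rot: [0.782, 0.623, -0.001, 0.0]
ft_force: [1.4, 0.8, -0.7]
width: -0.0003
```

Emit:
servo_tool:
  commands: [0.01,-0.06,0,0,255,0.02,-0.12,0,0,255,0.02,-0.18,0,0,255,0.015,-0.24,0,0,255,0.01,-0.3,0,0,255]

```text
time: 2.02
tool_pos: [0.5615, -0.0964, 0.2974]
eef_rot: [0.782, 0.623, -0.001, 0.0]
ft_force: [0.8, -0.1, -0.2]
width: -0.0001
```

Emit:
servo_tool:
  commands: [-0.01,-0.055,0,0,255,-0.02,-0.11,0,-0.01,255,-0.03,-0.165,0,-0.014,255,-0.03,-0.2175,-0.04,-0.014,255,-0.03,-0.2175,-0.1,-0.014,255]

```text
time: 2.65
tool_pos: [0.5313, -0.321, 0.1977]
eef_rot: [0.789, 0.614, -0.001, 0.004]
ft_force: [0.1, 0.4, -0.3]
width: -0.0
```

```bash
python3 - <<'E'
from h import *
o=robot.get_obs();print(o['time'],o['tool_pos'],o['eef_rot'],o['ft_force'])
im=optics.snapshot('wrist');cv2.imwrite('pics/w1.png',im)
c=(0.5306,-0.3673)
ex=np.array([.9713,-.2377,0]);ey=np.array([.2377,.9713,0]);C=np.array([.5306,-.3673,0])
for n,y in(('L',.052),('R',.002),('K',-.052)): print(n,proj('wrist',C+ey*y+[0,0,.068],o))
E
```

```text
2.65 [ 0.5312808  -0.32102569  0.19772834] [ 0.78912383  0.614218   -0.00121924  0.00428276] [ 0.0662812   0.36018555 -0.30666565]
L (np.float64(328.3845971736711), np.float64(248.25142170322493))
R (np.float64(260.58289760538946), np.float64(248.5989726618508))
K (np.float64(191.51633571376425), np.float64(248.76182947247986))
```

View pics/w1.png

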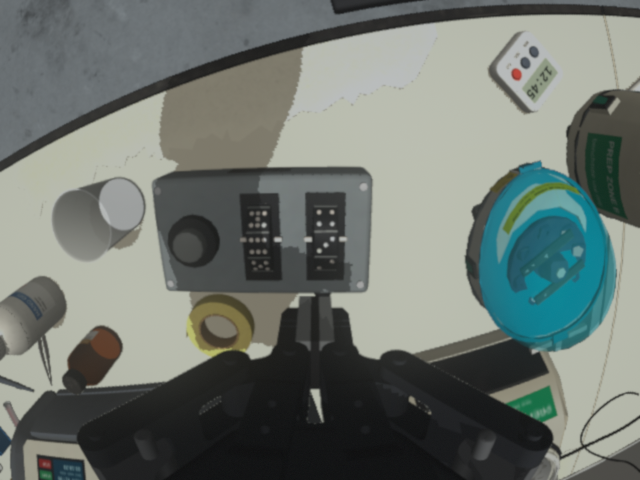

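Emit:
servo_tool:
  commands: [0,0.007,-0.04,0,255,0,0.007,-0.04,0,255,0,0.007,-0.06,0,255]

```text
time: 3.08
tool_pos: [0.5283, -0.3087, 0.1309]
eef_rot: [0.788, 0.616, -0.003, -0.003]
ft_force: [0.7, 0.1, 0.8]
width: 0.0003
```

```bash
python3 - <<'E'
from h import *
o=robot.get_obs();print(o['time'],o['tool_pos'],o['eef_rot'],o['ft_force'],o['qd'])
im=optics.snapshot('wrist');cv2.imwrite('pics/w2.png',im)
ex=np.array([.9713,-.2377,0]);ey=np.array([.2377,.9713,0]);C=np.array([.5306,-.3673,0])
for n,y in(('L',.052),('R',.002),('K',-.052)): print(n,proj('wrist',C+ey*y+[0,0,.068],o))
for sx in(1,-1):
  for sy in (1,-1): print(proj('wrist',C+ey*.08*sy+ex*.04*sx+[0,0,.05],o))
t=o['tool_pos']+R.from_quat(o['eef_rot']).apply([0,0,.017]);print(t,proj('wrist',t,o),proj('side',t),proj('top',t))
a=optics.snapshot('side')[220:380,290:460];b=optics.snapshot('top')[175:305,340:480]
cv2.imwrite('pics/s2.png',np.hstack([cv2.resize(x,(400,400),interpolation=cv2.INTER_CUBIC) for x in(a,b)]))
E
```

```text
3.075 [ 0.52826247 -0.30868563  0.1308563 ] [ 0.7876389   0.6161232  -0.00311784 -0.00272925] [0.73306592 0.11604292 0.80071223] [-0.03740593  0.23058612  0.07208771  0.09393855  0.07551291 -0.32862334
 -0.06573116]
L (np.float64(311.116373515048), np.float64(299.95300378068623))
R (np.float64(225.56437866190683), np.float64(299.0676679421877))
K (np.float64(142.9486904402675), np.float64(296.16157990327025))
(np.float64(353.92457933486634), np.float64(339.9993921592678))
(np.float64(129.83266338880634), np.float64(332.67257551529144))
(np.float64(358.9875666443697), np.float64(223.8705476196969))
(np.float64(107.96830372898074), np.float64(226.36849348119483))
[ 0.5281218  -0.30867785  0.11385688] (np.float64(319.68788793903724), np.float64(314.9277063622005)) (np.float64(350.61128540601925), np.float64(241.2330000029562)) (np.float64(382.93276489616056), np.float64(232.13235953115532))
```

View pics/w2.png

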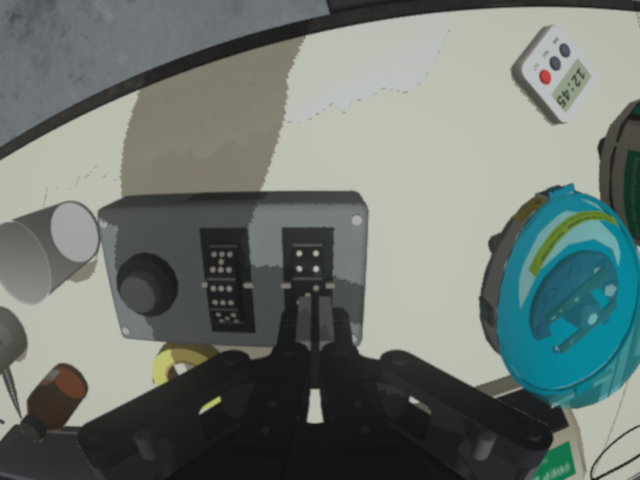

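View pics/s2.png

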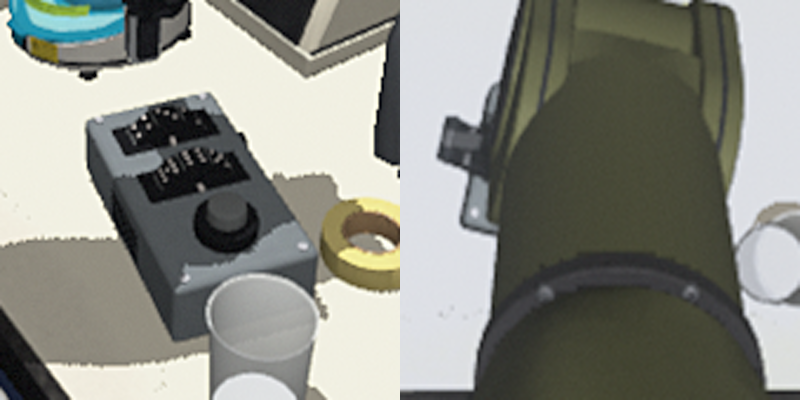

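Emit:
servo_tool:
  commands: [0,-0.004,0,0,255,0.003,-0.005,0,0,255,0.003,-0.005,0,0,255]

```text
time: 3.6
tool_pos: [0.5303, -0.3135, 0.1303]
eef_rot: [0.788, 0.616, -0.004, -0.004]
ft_force: [0.4, -0.3, -0.1]
width: -0.0001
```

```bash
python3 - <<'E'
from h import *
o=robot.get_obs();print(o['time'],o['tool_pos'],o['eef_rot'],o['ft_force'],o['qd'])
t=o['tool_pos']+R.from_quat(o['eef_rot']).apply([0,0,.017]);print(t,proj('wrist',t,o),proj('side',t))
cv2.imwrite('pics/s3.png',optics.snapshot('side'))
E
```

```text
3.6 [ 0.53032029 -0.31353619  0.13032549] [ 0.78776834  0.61594843 -0.00372731 -0.0038325 ] [ 0.37726116 -0.34547655 -0.05304136] [-0.000912    0.00653423 -0.00087391  0.01715128  0.00011213 -0.0015545
 -0.00023995]
[ 0.5301402  -0.3135116   0.11332646] (np.float64(319.6902506339342), np.float64(314.92317081470514)) (np.float64(353.3718166595473), np.float64(242.53447659000528))
```

View pics/s3.png

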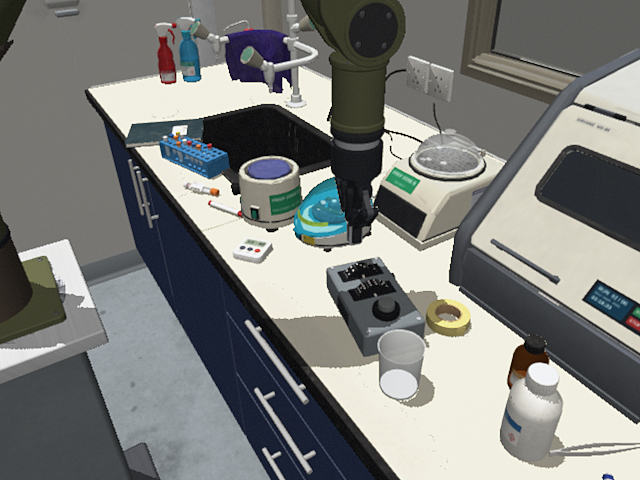

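Emit:
servo_tool:
  commands: [0.003,-0.001,-0.025,0,255,0.003,-0.001,-0.039,0,255,0.003,-0.001,-0.0415,0,255,0.003,-0.001,-0.0415,0,255]

```text
time: 4.15
tool_pos: [0.533, -0.3143, 0.0887]
eef_rot: [0.788, 0.616, -0.004, -0.004]
ft_force: [-0.2, -0.3, -0.1]
width: -0.0001
```

Emit:
servo_tool:
  commands: [0,0,-0.001,0,255,0,0,-0.001,0,255]

```text
time: 4.4
tool_pos: [0.5332, -0.3144, 0.0881]
eef_rot: [0.788, 0.616, -0.004, -0.004]
ft_force: [-0.1, 0.0, 0.3]
width: -0.0003
```

Emit:
servo_tool:
  commands: [0,0,-0.0015,0,255,0,0,-0.0015,0,255]

```text
time: 4.65
tool_pos: [0.5332, -0.3144, 0.0867]
eef_rot: [0.788, 0.616, -0.004, -0.004]
ft_force: [-0.1, 0.4, -0.3]
width: 0.0003
```

Emit:
servo_tool:
  commands: [0,0,-0.001,0,255,0,0,-0.001,0,255]

```text
time: 4.9
tool_pos: [0.5331, -0.3144, 0.0856]
eef_rot: [0.788, 0.616, -0.004, -0.004]
ft_force: [-0.4, -0.4, -1.2]
width: 0.0
```

Emit:
servo_tool:
  commands: [0,0,-0.001,0,255,0,0,-0.001,0,255]

```text
time: 5.15
tool_pos: [0.5331, -0.3144, 0.0845]
eef_rot: [0.788, 0.616, -0.004, -0.004]
ft_force: [0.4, 0.1, 0.6]
width: 0.0002
```

Emit:
servo_tool:
  commands: [0,0,-0.001,0,255,0,0,-0.001,0,255]

```text
time: 5.4
tool_pos: [0.533, -0.3143, 0.0833]
eef_rot: [0.788, 0.616, -0.004, -0.004]
ft_force: [0.9, -0.1, 0.3]
width: -0.0001
```

Emit:
servo_tool:
  commands: [0,0,-0.001,0,255,0,0,-0.001,0,255]

```text
time: 5.65
tool_pos: [0.5331, -0.3144, 0.0826]
eef_rot: [0.788, 0.616, -0.004, -0.004]
ft_force: [-0.6, -0.0, 2.4]
width: -0.0002
```

Emit:
servo_tool:
  commands: [0,0,-0.001,0,255,0,0,-0.0013,0,255]

```text
time: 5.9
tool_pos: [0.5332, -0.3144, 0.0819]
eef_rot: [0.788, 0.616, -0.004, -0.004]
ft_force: [-1.9, 1.3, 7.1]
width: -0.0001
```

Emit:
servo_tool:
  commands: [0,0,-0.001,0,255,0.003,-0.0007,-0.001,0,255,0.006,-0.0014,-0.001,0,255]

```text
time: 6.28
tool_pos: [0.5378, -0.3156, 0.0816]
eef_rot: [0.788, 0.616, -0.005, -0.005]
ft_force: [-3.7, 1.6, 10.2]
width: -0.0
```

Emit:
servo_tool:
  commands: [0.005,-0.0012,-0.0007,0,255,0.01,-0.0024,-0.0007,0,255,0.015,-0.0036,-0.0007,0,255,0.0185,-0.0046,-0.0007,0,255]

```text
time: 6.78
tool_pos: [0.555, -0.3198, 0.0811]
eef_rot: [0.788, 0.616, -0.006, -0.006]
ft_force: [-3.3, 1.2, 7.2]
width: 0.0002
```

Emit:
servo_tool:
  commands: [-0.005,0.001,0.01,0,255,-0.025,0.006,0.01,0,255,-0.03,0.008,0.01,0,255]

```text
time: 7.15
tool_pos: [0.5234, -0.3119, 0.0912]
eef_rot: [0.788, 0.616, -0.007, -0.007]
ft_force: [0.7, -0.5, 0.5]
width: -0.0002
```

```bash
cat > look.py <<'E'
from h import *
import sys
o=robot.get_obs();print(o['time'],o['tool_pos'],o['ft_force'])
cv2.imwrite(f'pics/{sys.argv[1]}.png',cv2.resize(optics.snapshot('wrist')[170:420,60:420],None,fx=2,fy=2))
E
python3 look.py l1
```

```text
7.15 [ 0.52335561 -0.31188833  0.09120735] [ 0.69526039 -0.49658137  0.46888125]
```

View pics/l1.png

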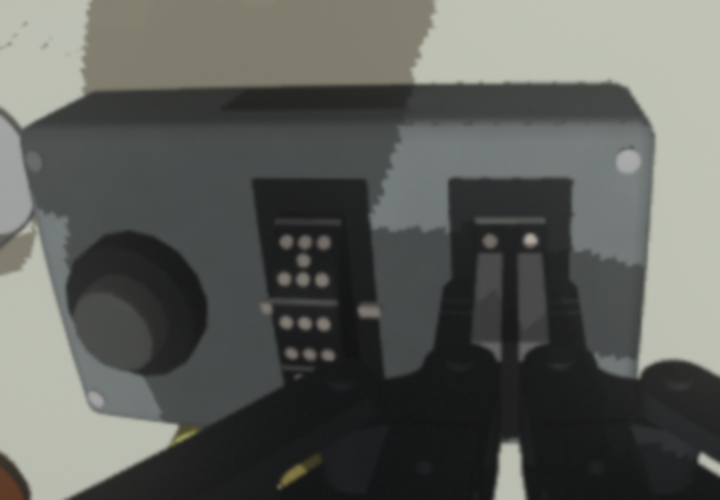

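Emit:
servo_tool:
  commands: [-0.01,0.03,0.02,0,255,-0.02,0.03,0.03,0,255,-0.02,0.03,0.03,0,255]

```text
time: 7.58
tool_pos: [0.5036, -0.2828, 0.1219]
eef_rot: [0.788, 0.615, -0.006, -0.006]
ft_force: [-0.2, -1.2, -0.2]
width: 0.0004
```

```bash
python3 look.py l2
```

```text
7.575 [ 0.50355737 -0.2827952   0.12193041] [-0.21444633 -1.18424952 -0.1895864 ]
```

View pics/l2.png

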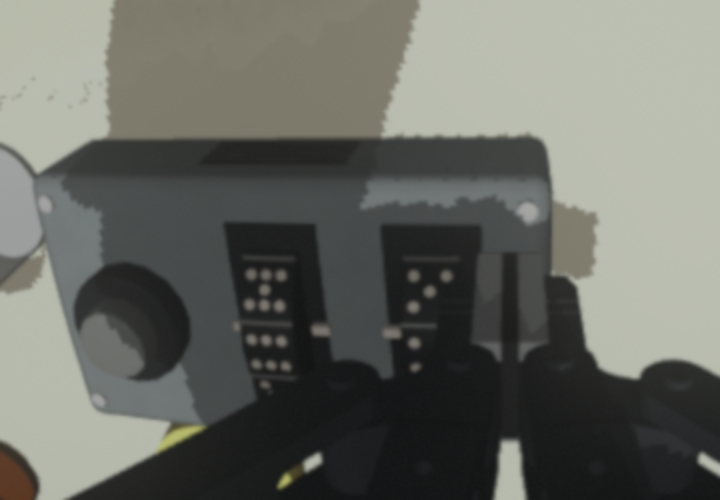

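Emit:
servo_tool:
  commands: [0.0264,-0.0308,-0.02,0,255,0.0264,-0.0308,-0.036,0,255,0.0264,-0.0308,-0.038,0,255,0.0264,-0.0308,-0.038,0,255]

```text
time: 8.12
tool_pos: [0.5296, -0.3131, 0.0832]
eef_rot: [0.788, 0.615, -0.007, -0.007]
ft_force: [-0.3, 0.6, 0.1]
width: -0.0002
```

Emit:
servo_tool:
  commands: [0.001,-0.0004,-0.0026,0,255,0.006,-0.0015,-0.0027,0,255,0.012,-0.003,-0.0027,0,255,0.018,-0.0045,-0.0027,0,255,0.0245,-0.0065,-0.0027,0,255]

```text
time: 8.75
tool_pos: [0.5529, -0.3186, 0.0814]
eef_rot: [0.788, 0.615, -0.007, -0.008]
ft_force: [-3.7, 1.5, 7.0]
width: -0.0002
```

Emit:
servo_tool:
  commands: [0,0,0.008,0,255,-0.02,0.005,0.008,0,255,-0.0245,0.0065,0.004,0,255,-0.0245,0.0065,0.003,0,255]

```text
time: 9.25
tool_pos: [0.5283, -0.3118, 0.0843]
eef_rot: [0.788, 0.616, -0.007, -0.008]
ft_force: [0.0, 0.3, -0.1]
width: -0.0002
```

Emit:
servo_tool:
  commands: [0.002,-0.001,-0.0036,0,255,0.007,-0.003,-0.0038,0,255,0.013,-0.0045,-0.0038,0,255,0.019,-0.006,-0.0038,0,255,0.026,-0.0078,-0.0038,0,255]

```text
time: 9.88
tool_pos: [0.5547, -0.3186, 0.0812]
eef_rot: [0.788, 0.616, -0.007, -0.009]
ft_force: [-1.4, 2.8, 7.9]
width: 0.0
```

Emit:
servo_tool:
  commands: [0,0,0.008,0,255,-0.03,0.025,0.02,0,255,-0.04,0.037,0.035,0,255,-0.045,0.037,0.04,0,255,-0.045,0.037,0.04,0,255]

```text
time: 10.5
tool_pos: [0.5101, -0.2827, 0.1214]
eef_rot: [0.788, 0.615, -0.007, -0.008]
ft_force: [0.2, -0.2, -0.2]
width: -0.0002
```

```bash
python3 look.py l3
```

```text
10.5 [ 0.51006039 -0.28274207  0.12144356] [ 0.20035864 -0.15655563 -0.18246686]
```

View pics/l3.png

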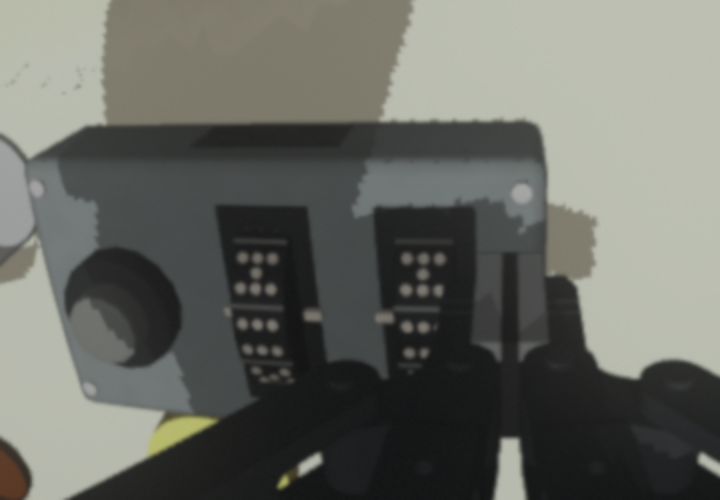

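Emit:
servo_tool:
  commands: [0.0189,-0.0307,-0.02,0,255,0.0189,-0.0307,-0.035,0,255,0.0189,-0.0307,-0.0375,0,255,0.0189,-0.0307,-0.0375,0,255]

```text
time: 11.05
tool_pos: [0.5287, -0.3127, 0.0833]
eef_rot: [0.788, 0.615, -0.007, -0.009]
ft_force: [0.2, 0.5, -0.1]
width: 0.0002
```

Emit:
servo_tool:
  commands: [0.001,-0.0008,-0.0026,0,255,0.006,-0.002,-0.0027,0,255,0.012,-0.0035,-0.0027,0,255,0.018,-0.005,-0.0027,0,255,0.0255,-0.007,-0.0027,0,255]

```text
time: 11.68
tool_pos: [0.5535, -0.3189, 0.0814]
eef_rot: [0.788, 0.616, -0.008, -0.01]
ft_force: [-4.5, 0.9, 6.4]
width: 0.0003
```

Emit:
servo_tool:
  commands: [0,0,0.008,0,255,-0.03,0.025,0.02,0,255,-0.04,0.037,0.035,0,255,-0.045,0.037,0.04,0,255,-0.045,0.037,0.04,0,255]

```text
time: 12.3
tool_pos: [0.5087, -0.2829, 0.1219]
eef_rot: [0.788, 0.615, -0.008, -0.01]
ft_force: [0.9, -0.1, 0.3]
width: -0.0001
```

```bash
python3 look.py l4
```

```text
12.3 [ 0.50870735 -0.28288871  0.12188144] [ 0.8801281  -0.09222096  0.29962988]
```

View pics/l4.png

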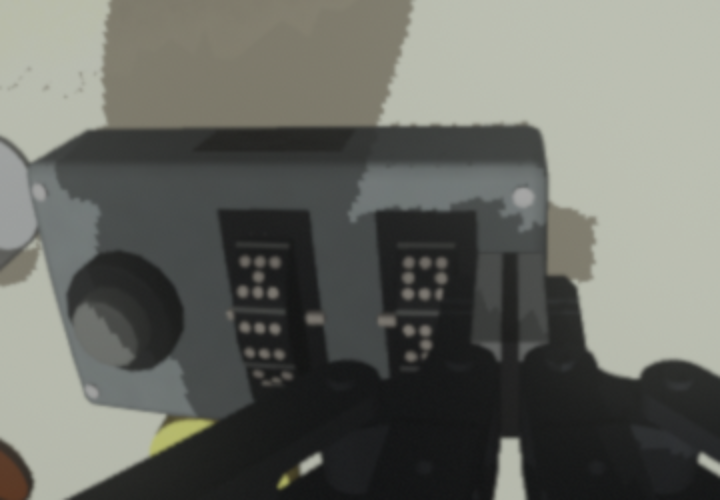

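Emit:
servo_tool:
  commands: [0.02,-0.045,0,0,255,0.0331,-0.0851,0,0,255,0.0331,-0.0851,-0.028,0,255,0.0331,-0.0851,-0.0325,0,255,0.0331,-0.0851,-0.0335,0,255]

```text
time: 12.98
tool_pos: [0.542, -0.3673, 0.0875]
eef_rot: [0.788, 0.616, -0.008, -0.01]
ft_force: [0.4, 0.3, 0.2]
width: 0.0002
```

Emit:
servo_tool:
  commands: [0,0,-0.0005,0,255,0,0,-0.0005,0,255]

```text
time: 13.22
tool_pos: [0.5426, -0.367, 0.0878]
eef_rot: [0.788, 0.616, -0.008, -0.01]
ft_force: [0.7, -0.0, -0.4]
width: 0.0001
```

Emit:
servo_tool:
  commands: [0,0,-0.001,0,255,0,0,-0.001,0,255]

```text
time: 13.48
tool_pos: [0.5427, -0.367, 0.0871]
eef_rot: [0.788, 0.616, -0.008, -0.01]
ft_force: [-0.2, 0.3, -1.0]
width: 0.0
```

Emit:
servo_tool:
  commands: [0,0,-0.001,0,255,0,0,-0.001,0,255]

```text
time: 13.72
tool_pos: [0.5426, -0.367, 0.086]
eef_rot: [0.788, 0.616, -0.008, -0.01]
ft_force: [0.9, -0.6, -0.0]
width: 0.0001
```

Emit:
servo_tool:
  commands: [0,0,-0.001,0,255,0,0,-0.001,0,255]

```text
time: 13.98
tool_pos: [0.5425, -0.367, 0.0848]
eef_rot: [0.788, 0.616, -0.008, -0.01]
ft_force: [0.7, -0.3, -0.2]
width: 0.0002
```

Emit:
servo_tool:
  commands: [0,0,-0.001,0,255,0,0,-0.001,0,255]

```text
time: 14.22
tool_pos: [0.5426, -0.367, 0.084]
eef_rot: [0.788, 0.616, -0.008, -0.01]
ft_force: [0.3, 0.2, 1.1]
width: 0.0003
```

Emit:
servo_tool:
  commands: [0,0,-0.001,0,255,0,0,-0.001,0,255]

```text
time: 14.48
tool_pos: [0.5428, -0.3671, 0.0834]
eef_rot: [0.788, 0.616, -0.008, -0.01]
ft_force: [-0.9, 1.4, 3.7]
width: -0.0
```

Emit:
servo_tool:
  commands: [0,0,-0.0015,0,255,-0.003,0.0007,-0.0015,0,255,-0.006,0.0014,-0.0015,0,255]

```text
time: 14.85
tool_pos: [0.5408, -0.3665, 0.0835]
eef_rot: [0.788, 0.616, -0.005, -0.006]
ft_force: [4.1, -0.3, 5.3]
width: -0.0001
```

Emit:
servo_tool:
  commands: [-0.006,0.001,-0.001,0,255,-0.012,0.0023,-0.001,0,255,-0.018,0.0036,-0.001,0,255,-0.0235,0.0048,-0.001,0,255]

```text
time: 15.35
tool_pos: [0.5195, -0.3624, 0.0837]
eef_rot: [0.788, 0.616, -0.003, -0.003]
ft_force: [3.8, -1.3, 5.5]
width: 0.0002
```

Emit:
servo_tool:
  commands: [0,0,0.01,0,255,-0.01,0.03,0.02,0,255,-0.015,0.035,0.035,0,255,-0.015,0.035,0.04,0,255,-0.015,0.035,0.04,0,255]

```text
time: 15.98
tool_pos: [0.5047, -0.3289, 0.1242]
eef_rot: [0.788, 0.616, -0.004, -0.002]
ft_force: [0.6, -0.1, -0.4]
width: -0.0
```

```bash
python3 look.py r1
```

```text
15.975 [ 0.50470713 -0.32886378  0.12417661] [ 0.5775137  -0.08027856 -0.35692524]
```

View pics/r1.png

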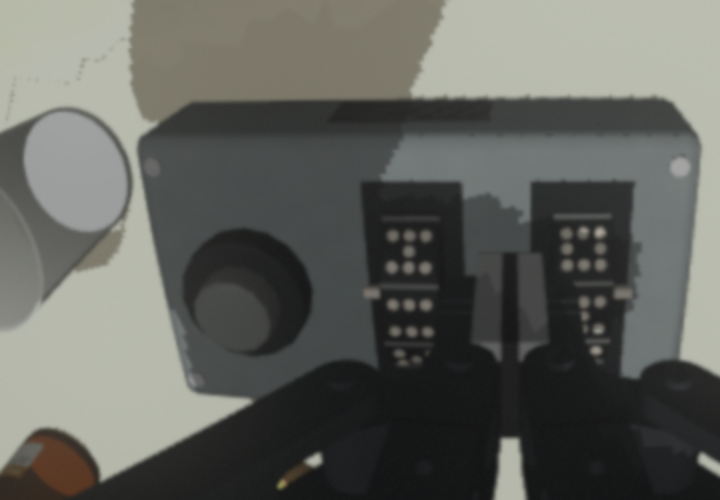

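Emit:
servo_tool:
  commands: [0.0371,-0.0391,-0.02,0,255,0.0371,-0.0391,-0.034,0,255,0.0371,-0.0391,-0.0385,0,255,0.0371,-0.0391,-0.0385,0,255]

```text
time: 16.52
tool_pos: [0.5409, -0.3676, 0.085]
eef_rot: [0.788, 0.616, -0.004, -0.003]
ft_force: [0.1, 0.6, -0.1]
width: 0.0
```

Emit:
servo_tool:
  commands: [0,0,-0.003,0,255,0,0,-0.003,0,255]

```text
time: 16.77
tool_pos: [0.5414, -0.3672, 0.0834]
eef_rot: [0.788, 0.616, -0.004, -0.003]
ft_force: [-0.7, 0.7, 6.2]
width: 0.0002
```

Emit:
servo_tool:
  commands: [0,0,-0.0026,0,255,-0.003,0.0007,-0.0026,0,255,-0.007,0.0016,-0.0026,0,255]

```text
time: 17.15
tool_pos: [0.5392, -0.3666, 0.0836]
eef_rot: [0.788, 0.616, -0.001, 0.002]
ft_force: [5.4, -1.8, 5.9]
width: 0.0001
```

Emit:
servo_tool:
  commands: [-0.006,0.0015,-0.002,0,255,-0.012,0.003,-0.002,0,255]

```text
time: 17.4
tool_pos: [0.5302, -0.3639, 0.0837]
eef_rot: [0.787, 0.617, 0.001, 0.005]
ft_force: [3.4, -1.1, 7.3]
width: 0.0005
```

Emit:
servo_tool:
  commands: [-0.006,0.0012,-0.002,0,255,-0.0115,0.0023,-0.002,0,255,-0.014,0.0028,-0.002,0,255]

```text
time: 17.77
tool_pos: [0.5157, -0.3604, 0.0827]
eef_rot: [0.787, 0.617, 0.002, 0.005]
ft_force: [1.9, 0.1, 7.2]
width: -0.0003
```

Emit:
servo_tool:
  commands: [0,0,0.01,0,255,-0.01,0.03,0.02,0,255,-0.015,0.035,0.035,0,255,-0.015,0.035,0.04,0,255,-0.015,0.035,0.04,0,255]

```text
time: 18.4
tool_pos: [0.501, -0.3268, 0.1232]
eef_rot: [0.788, 0.616, 0.002, 0.006]
ft_force: [-0.1, 0.2, -0.7]
width: -0.0003
```

```bash
python3 look.py r2
```

```text
18.4 [ 0.5010471  -0.32683568  0.12323633] [-0.0685882   0.20800031 -0.68175113]
```

View pics/r2.png

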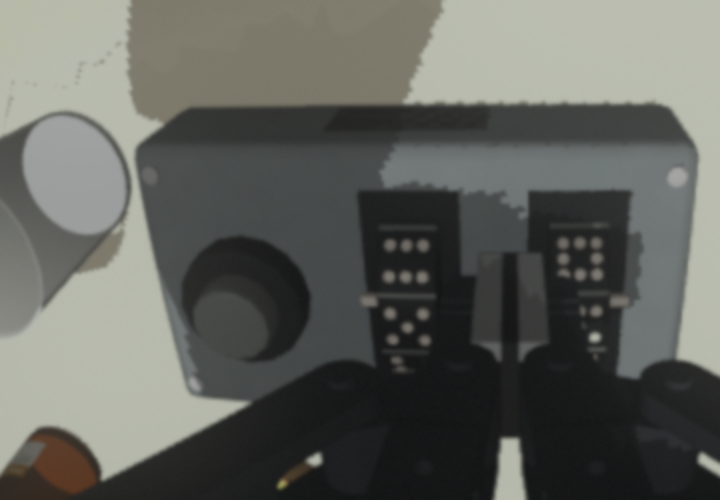

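Emit:
servo_tool:
  commands: [0.0405,-0.0407,-0.02,0,255,0.0405,-0.0407,-0.034,0,255,0.0405,-0.0407,-0.038,0,255,0.0405,-0.0407,-0.038,0,255]

```text
time: 18.95
tool_pos: [0.5407, -0.3673, 0.0848]
eef_rot: [0.788, 0.616, 0.001, 0.005]
ft_force: [-0.2, 0.2, 0.2]
width: 0.0005
```

Emit:
servo_tool:
  commands: [0.001,0,-0.0036,0,255,-0.003,0.0007,-0.0038,0,255,-0.01,0.0023,-0.0038,0,255,-0.018,0.0042,-0.0036,0,255,-0.026,0.006,-0.0034,0,255]

```text
time: 19.58
tool_pos: [0.5173, -0.3612, 0.0835]
eef_rot: [0.787, 0.616, 0.003, 0.008]
ft_force: [2.3, -1.2, 3.8]
width: -0.0
```

Emit:
servo_tool:
  commands: [0,0,0.01,0,255,-0.01,0.03,0.02,0,255,-0.015,0.035,0.035,0,255,-0.015,0.035,0.04,0,255,-0.015,0.035,0.04,0,255]

```text
time: 20.2
tool_pos: [0.5027, -0.3276, 0.1241]
eef_rot: [0.788, 0.616, 0.003, 0.009]
ft_force: [-0.3, 0.2, -0.1]
width: 0.0001
```

```bash
python3 look.py r3
```

```text
20.2 [ 0.50271294 -0.32763408  0.1241349 ] [-0.25417854  0.20239444 -0.0611362 ]
```

View pics/r3.png

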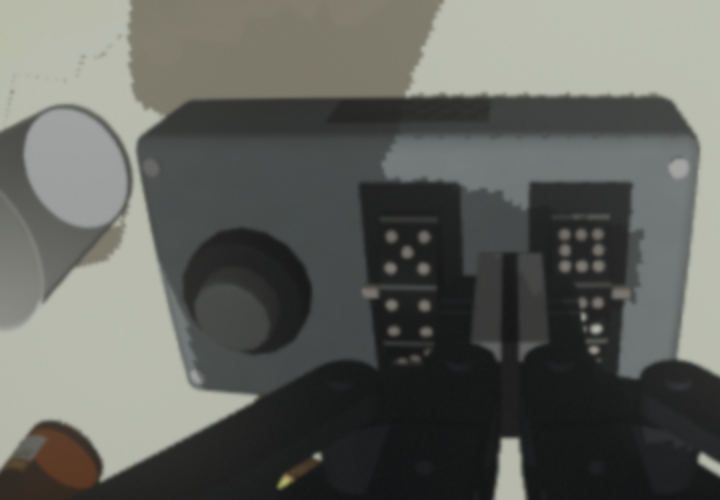

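Right now shows 4. Two more strokes the same way.

Emit:
servo_tool:
  commands: [0.0388,-0.0399,-0.02,0,255,0.0388,-0.0399,-0.034,0,255,0.0388,-0.0399,-0.0386,0,255,0.0388,-0.0399,-0.0386,0,255]

```text
time: 20.75
tool_pos: [0.5406, -0.3673, 0.0849]
eef_rot: [0.788, 0.616, 0.003, 0.008]
ft_force: [0.9, -0.2, -0.2]
width: 0.0
```

Emit:
servo_tool:
  commands: [0.001,0,-0.0037,0,255,-0.003,0.0007,-0.004,0,255,-0.01,0.0023,-0.004,0,255,-0.018,0.0042,-0.004,0,255,-0.026,0.006,-0.0038,0,255]

```text
time: 21.38
tool_pos: [0.5175, -0.3613, 0.0834]
eef_rot: [0.787, 0.616, 0.005, 0.011]
ft_force: [2.9, -1.0, 5.3]
width: -0.0
```

Emit:
servo_tool:
  commands: [0,0,0.01,0,255,-0.01,0.03,0.02,0,255,-0.015,0.035,0.035,0,255,-0.015,0.035,0.04,0,255,-0.015,0.035,0.04,0,255]

```text
time: 22.0
tool_pos: [0.503, -0.3278, 0.1241]
eef_rot: [0.788, 0.616, 0.005, 0.012]
ft_force: [0.7, -0.7, 0.2]
width: -0.0002
```

```bash
python3 look.py r4
```

```text
22.0 [ 0.50304317 -0.32775495  0.12408169] [ 0.69037369 -0.67869573  0.17685517]
```

View pics/r4.png

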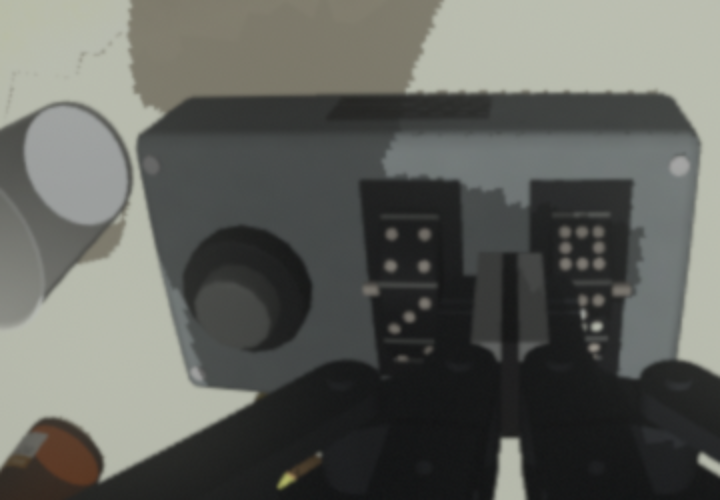

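Right shows 3; one more.

Emit:
servo_tool:
  commands: [0.0385,-0.0397,-0.02,0,255,0.0385,-0.0397,-0.034,0,255,0.0385,-0.0397,-0.0386,0,255,0.0385,-0.0397,-0.0386,0,255]

```text
time: 22.55
tool_pos: [0.5406, -0.3673, 0.0849]
eef_rot: [0.788, 0.616, 0.004, 0.011]
ft_force: [0.3, 1.6, -0.7]
width: 0.0001
```

Emit:
servo_tool:
  commands: [0.001,0,-0.0037,0,255,-0.003,0.0007,-0.004,0,255,-0.01,0.0023,-0.004,0,255,-0.018,0.0042,-0.004,0,255,-0.026,0.006,-0.0038,0,255]

```text
time: 23.18
tool_pos: [0.5175, -0.3613, 0.0834]
eef_rot: [0.788, 0.616, 0.006, 0.014]
ft_force: [3.5, -1.0, 4.7]
width: 0.0001
```

Emit:
servo_tool:
  commands: [0,0,0.01,0,255,-0.015,-0.025,0.03,0,255,-0.02,-0.045,0.05,0,255,-0.02,-0.045,0.06,0,255,-0.02,-0.045,0.06,0,255]

```text
time: 23.8
tool_pos: [0.4985, -0.4048, 0.1441]
eef_rot: [0.787, 0.617, 0.007, 0.014]
ft_force: [-0.4, 0.4, -0.4]
width: -0.0003
```

```bash
python3 - <<'E'
from h import *
o=robot.get_obs();print(o['time'],o['tool_pos'],o['ft_force'])
cv2.imwrite(f'pics/r5.png',cv2.resize(optics.snapshot('wrist')[150:400,200:560],None,fx=2,fy=2))
E
```

```text
23.8 [ 0.49850007 -0.40480791  0.14406853] [-0.3783829   0.38484157 -0.38501628]
```

View pics/r5.png

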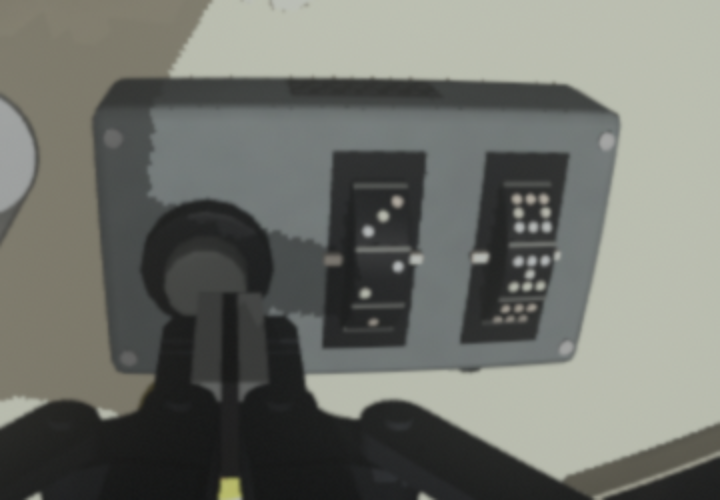

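Emit:
servo_tool:
  commands: [0.0195,-0.013,-0.03,0,255,0.0195,-0.013,-0.05,0,255,0.0195,-0.013,-0.053,0,255,0.0195,-0.013,-0.053,0,255]

```text
time: 24.35
tool_pos: [0.5172, -0.4162, 0.0902]
eef_rot: [0.787, 0.617, 0.007, 0.013]
ft_force: [-0.2, -1.0, -0.5]
width: 0.0001
```

Emit:
servo_tool:
  commands: [0,0,-0.002,0,255,0,0,-0.004,0,255,0,0,-0.006,0,255,0,0,-0.006,0,255]

```text
time: 24.85
tool_pos: [0.5174, -0.4167, 0.0846]
eef_rot: [0.787, 0.617, 0.007, 0.013]
ft_force: [-0.2, -0.0, 4.3]
width: 0.0001
```

Emit:
servo_tool:
  commands: [0,0,-0.002,0,255,0,0,-0.0025,0,255,0,0,-0.0025,0,255]

```text
time: 25.22
tool_pos: [0.5174, -0.4168, 0.0831]
eef_rot: [0.787, 0.617, 0.007, 0.014]
ft_force: [-2.6, 1.2, 9.6]
width: 0.0003
```

Emit:
servo_tool:
  commands: [0,0,-0.0015,0,255,0,0,-0.002,0,255,0,0,-0.002,0,255]

```text
time: 25.6
tool_pos: [0.5174, -0.4167, 0.083]
eef_rot: [0.787, 0.617, 0.007, 0.014]
ft_force: [-3.9, 1.7, 15.5]
width: 0.0002
```

Bottomed out (force up 6 N with no travel). Release and back off.

Emit:
servo_tool:
  commands: [0,0,0.015,0,255,0,0,0.05,0,255,-0.02,0,0.09,0,255,-0.04,0,0.1,0,255,-0.04,0,0.1,0,255]

```text
time: 26.22
tool_pos: [0.476, -0.4176, 0.1838]
eef_rot: [0.787, 0.616, 0.006, 0.014]
ft_force: [0.5, -0.1, -0.2]
width: 0.0
```

```bash
python3 - <<'E'
from h import *
o=robot.get_obs();print(o['time'],o['tool_pos'],o['ft_force'])
a=cv2.resize(optics.snapshot('wrist')[130:330,180:470],(580,400));b=cv2.imread('pics/side0.png');s=optics.snapshot('side');cv2.imwrite('pics/f.png',a);cv2.imwrite('pics/fs.png',s)
E
```

```text
26.225 [ 0.47596229 -0.41755432  0.18380235] [ 0.54452633 -0.08977164 -0.18446305]
```

View pics/f.png

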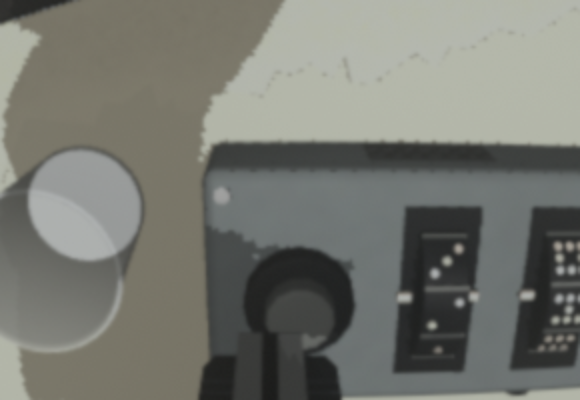

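View pics/fs.png

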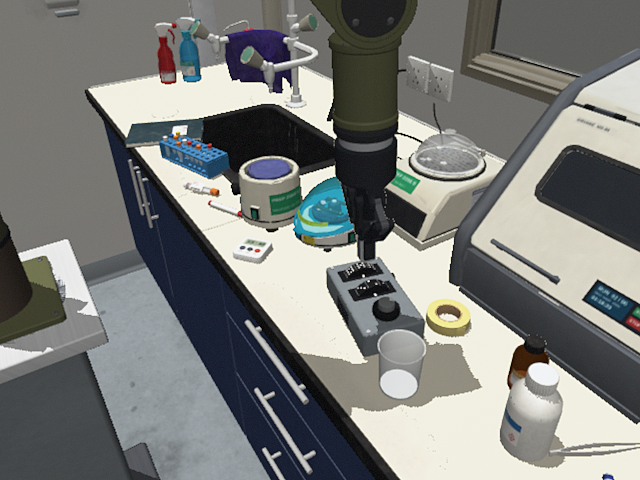

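```bash
python3 -c "
from station import robot
print(robot.sign_off())"
```

```text
the job is handed in; nothing more can be done
None
```

I set the left wheel to 7 (from 3) and the right wheel to 2 (from 6). Only then did I press the load key fully down, release it, back the arm off and hand the job in at about 26 s.

- **Wheels:** the last wrist picture showed 7 dots left and 2 dots right between the index marks, and both wheels looked seated in their clicks. The highest force I read on a wheel was about 11 N, but I only had readings at the end of each move, so I did not see peaks within a stroke.
- **Load key:** it bottomed out. The TCP (tool centre point) stopped at 83.0 mm, and the force rose from 9.6 to 15.5 N with almost no further travel. I backed the arm off and the key looked up in the last pictures, though the fingers partly hid it in the wrist view.
- **Loose things:** beaker, tape roll and timer sat at the same places in the final side picture as at the start. I judged this by eye and did not measure it. The arm never worked near the pen.
- **What went wrong:** the first pull on the right wheel slipped at about 5.5 N and did not turn it. I repeated it with more pressure. The tool also drifted to a tilt of about 2 degrees over the strokes, which did no visible harm.

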